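# Load the tea tubes and lock the packing holder upright

## Task

Slide both tea tubes fully home into the holder while it is lying down, then swing the holder up (it has a lever for this) until it stands fully upright with the tubes standing in it. Then bring the brass keeper from its track into the recess that the holder has uncovered, the way round it already faces, so that it sits flat and square on the recess floor. Leave the other things on the bench where they are.

Things in the scene. Friction and masses are not known exactly. Their poses are not given: they have to be found in the camera images.
- stand: Fixed packing stand, pale wood and dark red. Origin on the bench under the middle of the holder's hinge, which runs along the stand's x at height 42. The holder lies over y 0 to -125; beyond it is the runway for the tubes (y -128 to -308). The keeper's track comes in from -x. Hinge cheeks, 60 high, stand at x = +-58, y = 0. All sizes in mm.
- runway (a point): Middle of the runway's open outer end, on its top face: stand (0, -308, 23.5), axes as the stand's. From here two lanes run along +y to the mouth of the lying holder, centred at x = -22 and +22, 37 wide, between guides 14 high; 105 wide overall.
- track (a point): Middle of the open outer end of the keeper's track, on its deck: stand (-160, -80, 16), axes as the stand's. The flat deck runs along +x to the recess edge at stand x = -31.5, between two fences 76 apart and 8 high (stand x -160 to -58).
- pocket (a point): Centre of the floor of the rectangular recess in the stand, at stand (0, -80, 10): 63 along x, 75 along y, 6 deep, flat floor, axes as the stand's. While the holder is lying it covers the recess.
- holder (a joint): Angle of the dark red two-bay holder about its hinge, rad: 0 = lying, mouth towards the stand's -y, facing the two lanes; 1.571 = fully upright, mouth up (end stop). Stiff: it stays at any angle. Moving it loaded takes about 8 N at the lever bar.
- holder_base (a point): Inside bottom of the holder, on its middle line, 6 from the hinge; axes turn with it and equal the stand's while it lies. From here 119 along -y to the open mouth. Outside 92 wide (x), 48 thick (z). Two bays, 40 wide and 39 thick, centred at x = -22 and +22, in line with the lanes.
- lever_bar (a point): Middle of the lever's black crossbar (14 diameter, 92 long along the stand's x), on two thin arms, 100 from the hinge. Holder lying: bar above the hinge, height 142. Pushing it towards the stand's +y and then down, on an arc of radius 100 about the hinge, stands the holder up; it ends at stand y = +100, height 48.
- tube_green: Green tea tube with brass end bands, closed round stick 36 diameter, 150 long, about 0.1 kg, lying in one of the two lanes. Origin at its centre, its own y axis along its length. Fully home, its inner end touches the inside bottom of the holder (centre 75 from it) and 31 of it stick out of the mouth.
- tube_blue: Blue tea tube, otherwise exactly like the green one, in the other lane; either bay will do for either tube.
- keeper: Brass keeper, 0.3 kg: flat foot 60 (x) by 72 (y) by 14 thick; origin at the centre of its underside. On its +y edge a post 12 thick rises to 59 above the underside; the post's top 14 is a nose overhanging that edge by 14. Starts on the track, axes near the stand's. Seated: origin at the recess floor's centre, foot 8 proud of the deck.
- tape: Bystander: roll of yellow tape lying flat, 72 diameter, 25 high; origin under its centre.
- phone: Bystander: black phone, 74 by 150 by 9, lying flat; origin under its centre.
- mug: Bystander: white mug, 76 diameter, 85 high; origin under its centre.
- jar: Bystander: amber glass jar with brass lid, 68 diameter, 75 high; origin under its centre.
- bottle: Bystander: green glass bottle, 72 diameter, 230 high; origin under its centre.

How it is judged:
On the way, in this order (a step that is already met when the one before it is completed fails the run):
1. both tubes are fully home (within 6 mm of the inside bottom) in the lying holder (y of each of tube_green, tube_blue in the frame of holder_base above -0.081 m and x of tube_green in the frame of holder_base between -0.05 and 0.05 m and z of tube_green in the frame of holder_base between -0.02 and 0.02 m and angle between the y axis of each of tube_green, tube_blue and the y axis of holder_base, either way round below 0.08 rad and x of tube_blue in the frame of holder_base between -0.05 and 0.05 m and z of tube_blue in the frame of holder_base between -0.02 and 0.02 m and value of joint holder below 0.1 rad), for 0.1 s.
2. the holder is fully upright with both tubes home in it, the keeper not yet seated (y of each of tube_green, tube_blue in the frame of holder_base above -0.081 m and x of tube_green in the frame of holder_base between -0.05 and 0.05 m and z of tube_green in the frame of holder_base between -0.02 and 0.02 m and angle between the y axis of each of tube_green, tube_blue and the y axis of holder_base, either way round below 0.08 rad and x of tube_blue in the frame of holder_base between -0.05 and 0.05 m and z of tube_blue in the frame of holder_base between -0.02 and 0.02 m and value of joint holder above 1.5 rad and not (x of keeper in the frame of pocket between -0.004 and 0.004 m and y of keeper in the frame of pocket between -0.004 and 0.004 m and z of keeper in the frame of pocket below 0.002 m and angle between keeper's own z axis and vertical below 0.04 rad and angle between the x axis of keeper and the x axis of pocket, either way round below 0.08 rad)), for 0.1 s.
At the end, for the whole second after the job is handed in: Holder upright (over 1.5 rad); each tube in a bay, within 6 mm of the inside bottom, parallel to the holder within 0.08 rad; keeper in the recess: within 4 mm of centre each way, within 2 mm of the floor, tilt under 0.04 rad, square within 0.08 rad; all at rest (y of each of tube_green, tube_blue in the frame of holder_base above -0.081 m and x of tube_green in the frame of holder_base between -0.05 and 0.05 m and z of tube_green in the frame of holder_base between -0.02 and 0.02 m and angle between the y axis of each of tube_green, tube_blue and the y axis of holder_base, either way round below 0.08 rad and x of tube_blue in the frame of holder_base between -0.05 and 0.05 m and z of tube_blue in the frame of holder_base between -0.02 and 0.02 m and value of joint holder above 1.5 rad and x of keeper in the frame of pocket between -0.004 and 0.004 m and y of keeper in the frame of pocket between -0.004 and 0.004 m and z of keeper in the frame of pocket below 0.002 m and angle between keeper's own z axis and vertical below 0.04 rad and angle between the x axis of keeper and the x axis of pocket, either way round below 0.08 rad and linear speed of each of tube_green, tube_blue, keeper below 0.02 m/s); the robot touches nothing.
It fails at once if a bystander is moved by more than 30 mm (distance of any of tape, phone, mug, jar, bottle from where it was at the start of the episode above 0.03 m).
It also fails if it takes over 64 s, if anything falls off the work surface, if the arm or the gripper's body presses on something with over 40 N, if the wrist force passes 120 N, or if a joint passes its speed limit or range.

## Robot

A 6-joint arm with a two-finger parallel gripper is mounted at the origin on the work surface. World frame = base frame: x ahead of the robot, y to its left, z up, the work surface at z = 0. Lengths are in m, angles in rad, forces in N, time in s.
With the tool pointing down it reaches from about 0.4 to 0.925 m from the base axis. Payload 12.5 kg.
Tool frame: the origin (TCP) lies on the centre line of the jaws, within the pads' length; the fingertips stand 14 mm ahead of it and the grasp point (between the pads) lies 5 mm behind it; z points along the fingers, y is the line along which they close (so a half turn about z gives the same grasp; the last joint's range is limited). The gripper opens to 95 mm and grips with 3 to 60 N. Pads are 20 mm wide; open, the fingers measure 119 mm over their backs; the gripper's body (75 mm by 180 mm) begins 59 mm behind the grasp point.
Start: joints at [-1.44, 0.491, 1.559, -0, 1.092, -0.106], TCP at [0.147, -0.608, 0.229] pointing down, gripper open.
Joint ranges: [-3.1, 3.1], [-0.84, 2.19], [0.05, 2.79], [-1.13, 4.28], [0.06, 2.93], [-2.69, 2.69]. Speed limits (rad/s): [2.22, 2.22, 2.79, 3.14, 3.14, 3.14].

## Interface

Orientations are given as a rotation vector (axis times angle).
In Python, from rig import robot gives the robot as it stands.
- The arm moves only by the tool step_arm, never from a script. Its argument "plan" is a list of rows, each a list of 6 numbers: the shift along the tool's x, y, z each as a share of 400 mm, from -1 to 1, then the turn, a rotation vector about the tool's x, y, z each as a share of 360 degrees, from -1 to 1. A call has 1 to 12 rows; each row is the pose to reach, as a shift and turn from the pose commanded when the call began, along the tool's axes at that moment, turning the shorter way round; what a row does not reach only later rows make up. A row lasts 1/10 s, in which the tool goes at most 50 mm and 8.59 degrees, less where a joint would pass 70% of its speed; a pose out of reach is approached as far as the arm can. A call with a number of a shift or a turn outside -1 to 1 is refused whole. A call with a gripper value outside its range is refused whole. "claw" is the opening, from -1 (shut) to 1 (fully open), set as the call begins (left out, the last holds). The fingers move at their own pace and stop on an object; "force" is the grip in N (left out, the last holds). Time passes only in rows, so rows that repeat a pose let the fingers close. It gives the time, the measured TCP pose, the force, the opening and the grip force at its end, in the units of the state.
- robot.state(): the state, without advancing time (a new reading comes with each control period).
- robot.camera(name): name is "scene" or "top" or "wrist"; returns a dict with "color" (384x512x3 uint8, red, green, blue), "fx", "fy", "cx", "cy" (pixels), "rvec" (rotation vector, rad) and "tvec" (3), from world to camera coordinates, as OpenCV has them; the wrist camera has in their place "T_tool_cam" (4x4, takes a point from camera to tool coordinates, whose origin is the TCP and whose axes are the flange's). Camera axes: x right, y down, z forward; pixel columns grow to the right and rows downward; lengths in m; the calibration is good to about 2 mm. A picture is of the moment at which its call begins: read the wrist's pose just before it. There is no depth.
- robot.hand_in(): hands the job in; it is judged then, once.
The state is a dict: "t": time; "qpos": joint angles; "dq": joint speeds; "effort": joint torques, N m; "position": TCP position; "eef_rot": TCP orientation; "force": force on the tool from outside, world axes, zero at the start; "torque": the same for the moment, N m; "grip_width": finger opening in m; "gripper_force": force on a finger pad.
Only numpy, scipy, OpenCV 4.12 (cv2) and the standard library are available. Lean on these libraries where they do the work, as an engineer would, in place of code of your own. Each camera call takes 0.05 s, during which the arm holds its last target. There are 200 camera calls.

## Working session

There is one attempt and no reset: what is moved stays moved. The work goes in short steps, Python scripts to look and compute and a tool call to move; the robot and the scene stay as the last step left them, time stands still between calls to the robot, and variables do not carry over. Pictures are saved under pics/ and viewed, at most 10 in all, crops included, and the job is handed in when it is done.

Besides the shell and the picture viewer there is one more tool, called after "Call:" by a JSON object that holds its "method" and its "body", one argument or row to a line. step_arm: Moves the arm, as the interface text tells. Its arguments: {"type":"object","properties":{"plan":{"type":"array","items":{"type":"array","items":{"type":"number"}}},"claw":{"type":"number"},"force":{"type":"number"}},"required":["plan"]}

```bash
ls; mkdir -p pics; cat > h.py <<'E'
import numpy as np,cv2,sys
from scipy.spatial.transform import Rotation as R
from rig import robot
def cam(n):
    s=robot.state();c=robot.camera(n);c["K"]=np.array([[c["fx"],0,c["cx"]],[0,c["fy"],c["cy"]],[0,0,1.]])
    if n=="wrist":
        T=np.eye(4);T[:3,:3]=R.from_rotvec(s["eef_rot"]).as_matrix();T[:3,3]=s["position"]
        T=T@np.array(c["T_tool_cam"]);c["Rwc"]=T[:3,:3];c["o"]=T[:3,3]
    else:
        M=R.from_rotvec(np.ravel(c["rvec"])).as_matrix();c["Rwc"]=M.T;c["o"]=-M.T@np.ravel(c["tvec"])
    return c
def ray(c,u,v): return c["Rwc"]@np.array([(u-c["cx"])/c["fx"],(v-c["cy"])/c["fy"],1.])
def onplane(c,u,v,z):
    d=ray(c,u,v);return c["o"]+d*(z-c["o"][2])/d[2]
def proj(c,p):
    q=c["Rwc"].T@(np.asarray(p,float)-c["o"]);return np.array([c["fx"]*q[0]/q[2]+c["cx"],c["fy"]*q[1]/q[2]+c["cy"]])
def save(c,n): cv2.imwrite("pics/"+n+".png",cv2.cvtColor(c["color"],cv2.COLOR_RGB2BGR))
E
python3 - <<'E'
from h import *
import pickle
for n in("scene","top"):
    c=cam(n);save(c,n+"0");pickle.dump(c,open(n+".pkl","wb"));print(n,c["o"],c["Rwc"][:,2],c["fx"])
    cv2.imwrite("pics/%s0b.png"%n,cv2.resize(cv2.imread("pics/%s0.png"%n),(800,600),interpolation=cv2.INTER_CUBIC))
s=robot.state();print(s)
E
```

```text
pics
scene [ 1.22842781 -0.24146165  1.06238809] [-0.54213454  0.13768021 -0.82893565] 428.82223001346006
top [ 0.53428633 -0.08939817  1.30915281] [ 0.07579075 -0.00319346 -0.99711863] 439.74037410504894
{'t': 0.1, 'qpos': array([-1.43959750e+00,  4.91490284e-01,  1.55937335e+00, -1.44006267e-05,
        1.09172021e+00, -1.05595276e-01]), 'dq': array([-0.00252891, -0.00098758, -0.00086416,  0.00036221,  0.00073456,
        0.00017227]), 'effort': array([ 4.65450139e-03, -6.13623548e+01, -2.58605397e+01,  6.94576604e-02,
        4.70563956e-02, -5.55392728e-05]), 'position': array([ 0.14661263, -0.60735533,  0.22813099]), 'eef_rot': array([-3.11861391e+00, -3.70980216e-01,  3.99858677e-05]), 'force': array([-0.52690774,  0.73919917,  0.01102249]), 'torque': array([-0.00044237,  0.06585166, -0.01897001]), 'gripper_force': 0.0, 'grip_width': 0.09516821656039533}
```

View pics/top0b.png

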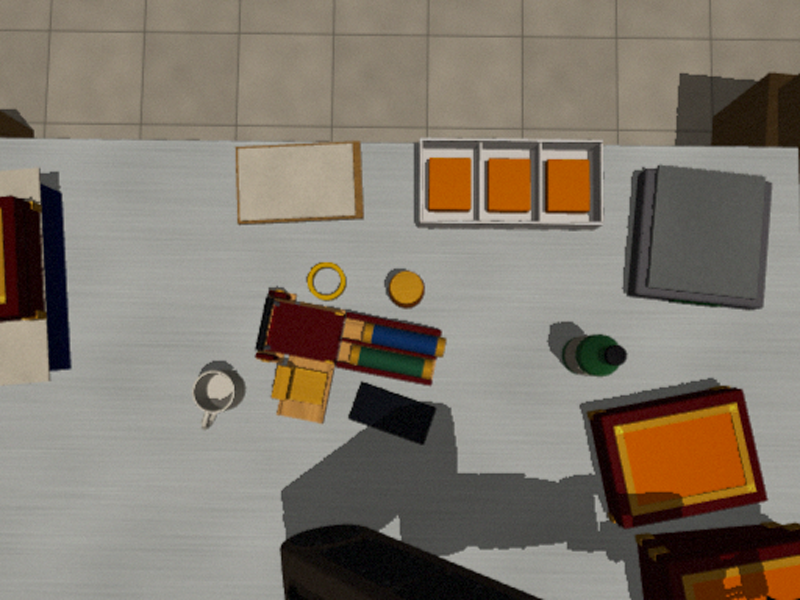

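View pics/scene0b.png

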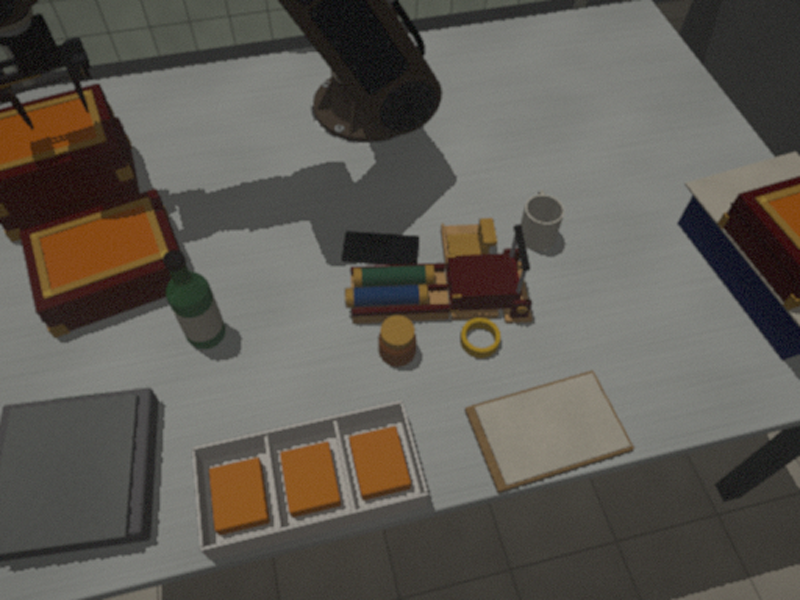

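Top view (800x600): holder at about (305,330), hinge/lever bar on its left at (265,322), runway to the right up to (440,365). Blue tube is in the far lane at (402,340), green in the near lane at (392,361). The keeper is on its track at (300,382), phone at (392,412), mug (215,392), tape (327,281) and jar (406,288). So stand +x ≈ world +x, and stand +y ≈ world +y, slightly turned.

```bash
python3 - <<'E'
from h import *
import pickle
c=pickle.load(open("top.pkl","rb"))
hsv=cv2.cvtColor(c["color"],cv2.COLOR_RGB2HSV)
roi=np.zeros((384,512),np.uint8);roi[180:290,150:295]=1
P=lambda u,v,z:onplane(c,u,v,z).round(4)
def m(lo,hi,name,z):
    k=cv2.inRange(hsv,lo,hi)*roi
    n,l,st,ce=cv2.connectedComponentsWithStats(k)
    if n<2: print(name,"none");return
    i=1+np.argmax(st[1:,4]);pts=np.argwhere(l==i)[:,::-1].astype(np.float32)
    r=cv2.minAreaRect(pts);b=cv2.boxPoints(r)
    print(name,st[i],"ctr",P(*r[0],z));
    for q in b: print("   ",q.round(1),P(*q,z))
m((100,100,30),(130,255,255),"blue",.0415)
m((60,80,20),(95,255,255),"green",.0415)
for n,u,v,z in(("holderL-top",275,303,.066),("mug",214,392,0),("runway end far",441,327,.0375),("runway end near",433,384,.0375),("tracknear l",277,414,.016),("tracknear r",323,422,.016),("bar a",270,291,.142),("bar b",260,358,.142),("bottle",585,360,0),("jar",406,288,.075),("tape",327,281,.025),("bl out end",441,346,.0415),("gr out end",429,369,.0415)):
    print(n,P(u*.64,v*.64,z))
E
```

```text
blue [238 208  42  19 488] ctr [ 0.5641 -0.0852  0.0415]
    [237.  219.2] [ 0.5578 -0.0244  0.0415]
    [239.3 207.5] [ 0.5917 -0.0304  0.0415]
    [279.3 215.3] [ 0.5705 -0.1462  0.0415]
    [277.1 227. ] [ 0.5367 -0.1399  0.0415]
green [230 222  41  19 461] ctr [ 0.5236 -0.0615  0.0415]
    [228.8 233. ] [ 0.5179 -0.0015  0.0415]
    [231.  221.8] [ 0.5501 -0.0073  0.0415]
    [270.7 229.5] [ 0.5293 -0.1216  0.0415]
    [268.5 240.7] [ 0.4972 -0.1157  0.0415]
holderL-top [0.627  0.1482 0.066 ]
mug [0.462  0.2717 0.    ]
runway end far [ 0.588  -0.1546  0.0375]
runway end near [ 0.4829 -0.1406  0.0375]
tracknear l [0.4234 0.1488 0.016 ]
tracknear r [0.4095 0.0628 0.016 ]
bar a [0.6418 0.1427 0.142 ]
bar b [0.5278 0.1567 0.142 ]
bottle [ 0.5298 -0.4308  0.    ]
jar [ 0.6561 -0.089   0.075 ]
tape [0.6726 0.0595 0.025 ]
bl out end [ 0.5528 -0.1547  0.0415]
gr out end [ 0.5104 -0.1329  0.0415]
```

```bash
cat >> h.py <<'E'
# plan numbers to reach a world TCP position p and tool yaw given as the world direction of tool x, tool down
def go(p,xd,tilt=None):
    s=robot.state();A=R.from_rotvec(s["eef_rot"])
    x=np.array([xd[0],xd[1],0.]);x/=np.linalg.norm(x);z=np.array([0,0,-1.]);B=R.from_matrix(np.c_[x,np.cross(z,x),z])
    if tilt is not None: B=R.from_rotvec(tilt)*B
    d=A.inv().apply(np.asarray(p)-s["position"])
    print("row",(d/.4).round(4).tolist(),((A.inv()*B).as_rotvec()/(2*np.pi)).round(4).tolist(),"mm",(d*1000).round(1),"t",s["t"])
E
python3 - <<'E'
from h import *
go([.50,-.12,.36],[.18,.984])
c=cam("wrist");print(np.array(c["T_tool_cam"]).round(3),c["fx"])
E
```

```text
row [1.1447, -0.9775, -0.3286] [-0.0001, -0.0001, -0.1835] mm [ 457.9 -391.  -131.4] t 0.1
[[-0.    -0.955 -0.296  0.084]
 [ 1.    -0.     0.    -0.   ]
 [-0.    -0.296  0.955 -0.157]
 [ 0.     0.     0.     1.   ]] 325.6241521913372
```

Call:
{"method": "step_arm", "body": {
  "plan": [
    [0.1,-0.1,-0.35,0,0,-0.02],
    [0.95,-0.82,-0.35,0,0,-0.1835],
    [0.95,-0.82,-0.35,0,0,-0.1835],
    [0.95,-0.82,-0.35,0,0,-0.1835],
    [0.95,-0.82,-0.35,0,0,-0.1835],
    [0.95,-0.82,-0.35,0,0,-0.1835],
    [0.95,-0.82,-0.35,0,0,-0.1835],
    [0.95,-0.82,-0.35,0,0,-0.1835],
    [0.95,-0.82,-0.35,0,0,-0.1835],
    [0.95,-0.82,-0.35,0,0,-0.1835],
    [0.95,-0.82,-0.35,0,0,-0.1835],
    [0.95,-0.82,-0.35,0,0,-0.1835]
  ]
}}

```text
t: 1.35
position: [0.4411, -0.1963, 0.3695]
eef_rot: [2.408, 2.016, 0.002]
force: [0.6, -0.7, 0.0]
grip_width: 0.0954
gripper_force: 0.0
```

```bash
python3 - <<'E'
from h import *
go([.53,.044,.31],[.18,.984]); print(robot.state()["position"])
E
```

```text
row [0.6303, 0.1132, 0.149] [0.0003, -0.0, 0.0007] mm [252.1  45.3  59.6] t 1.35
[ 0.44108573 -0.19626829  0.36951202]
```

Call:
{"method": "step_arm", "body": {
  "plan": [
    [0.63,0.113,0.149,0,0,0.0007],
    [0.63,0.113,0.149,0,0,0.0007],
    [0.63,0.113,0.149,0,0,0.0007],
    [0.63,0.113,0.149,0,0,0.0007],
    [0.63,0.113,0.149,0,0,0.0007],
    [0.63,0.113,0.149,0,0,0.0007],
    [0.63,0.113,0.149,0,0,0.0007],
    [0.63,0.113,0.149,0,0,0.0007]
  ]
}}

```text
t: 2.15
position: [0.5287, 0.0392, 0.309]
eef_rot: [2.418, 2.006, -0.001]
force: [-0.1, -0.1, 0.2]
grip_width: 0.0948
gripper_force: 0.0
```

```bash
python3 - <<'E'
from h import *
import pickle
c=cam("wrist");save(c,"w1");pickle.dump(c,open("w1.pkl","wb"));print(c["o"],robot.state()["position"])
cv2.imwrite("pics/w1b.png",cv2.resize(cv2.imread("pics/w1.png"),(800,600),interpolation=cv2.INTER_CUBIC))
E
```

```text
[0.54424451 0.12169682 0.46564872] [0.52870637 0.03884261 0.30923826]
```

View pics/w1b.png

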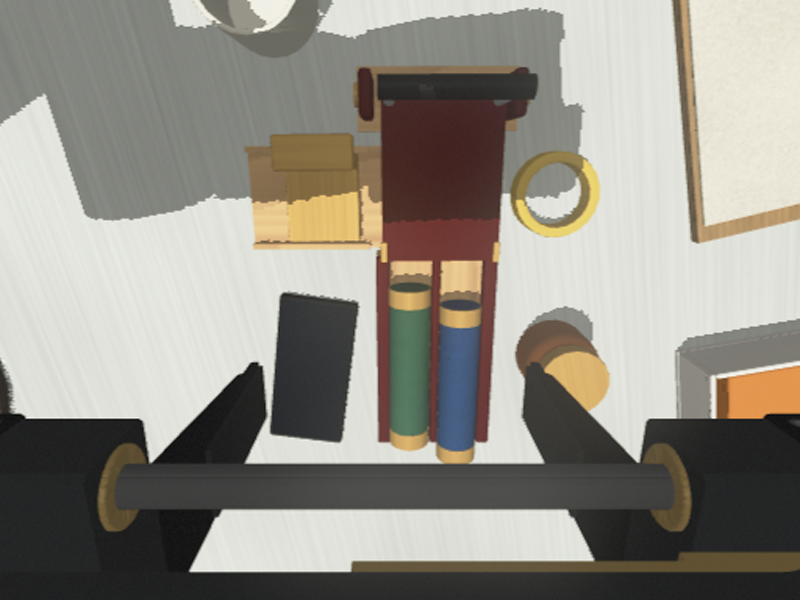

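Wrist view (800x600), image up = stand +y: runway outer corners at (378,441) and (489,441), mouth edge y≈261 from x 383 to 499. The bar runs (377,87) to (538,87). Green's inner end is at (410,288), outer (408,443); blue's inner (460,307), outer (455,457). The keeper's foot spans x 288–358, its post/nose top (271–353, 135–170).

```bash
python3 - <<'E'
from h import *
import pickle
c=pickle.load(open("w1.pkl","rb"))
k=.64
P=lambda u,v,z:onplane(c,u*k,v*k,z)[:2]
def F(n,u,v,z): p=P(u,v,z);print(n,p.round(4));return p
rl=F("run L",378,441,.0375);rr=F("run R",489,441,.0375);print("width",np.linalg.norm(rr-rl))
ml=F("runmouthL",377,262,.0375)
hl=F("mouthL",382,261,.066);hr=F("mouthR",500,261,.066);print("w",np.linalg.norm(hr-hl))
bl=F("barL",377,87,.142);br=F("barR",538,87,.142);print("w",np.linalg.norm(br-bl))
tl=F("track in",254,244,.024);
x=(br-bl)/np.linalg.norm(br-bl);print("yaw bar",np.arctan2(x[1],x[0]))
x=(rr-rl);print("yaw runend",np.arctan2(x[1],x[0]))
# tube axes via masks
hsv=cv2.cvtColor(c["color"],cv2.COLOR_RGB2HSV);roi=np.zeros((384,512),np.uint8);roi[170:300,240:320]=1
for n,lo,hi in(("blue",(100,100,30),(130,255,255)),("green",(60,60,20),(95,255,255))):
    m=cv2.inRange(hsv,lo,hi)*roi;v,u=np.nonzero(m);vs=np.unique(v)
    mid=np.array([onplane(c,(u[v==t].min()+u[v==t].max())/2,t,.055)[:2] for t in vs[8:-8]])
    d=np.polyfit(mid[:,1],mid[:,0],1);print(n,"yaw",-np.arctan(d[0]),mid[0],mid[-1])
yaw=-np.arctan(d[0])
O=(bl+br)/2
for yaw in(-.181,yaw):
  X=np.array([np.cos(yaw),np.sin(yaw)]);Y=np.array([-X[1],X[0]])
  print("yaw",yaw);O1=(rl+rr)/2+.308*Y;O2=(hl+hr)/2+.125*Y
  print("origin run",O1,"mouth",O2,"bar",O)
E
```

```text
run L [ 0.4802 -0.1346]
run R [ 0.5846 -0.1542]
width 0.10622094582835159
runmouthL [0.5131 0.0365]
mouthL [0.5193 0.0422]
mouthR [0.6118 0.0249]
w 0.09419690215819962
barL [0.541  0.1597]
barR [0.6337 0.1422]
w 0.09437873821398099
track in [0.4096 0.0693]
yaw bar -0.18591999047878638
yaw runend -0.18512754178008475
blue yaw -0.18422108737036177 [ 0.56937172 -0.04037559] [ 0.55207733 -0.13175778]
green yaw -0.18553436497340647 [ 0.5307331  -0.01581318] [ 0.51277176 -0.10807701]
yaw -0.181
origin run [0.58782903 0.15857252] mouth [0.58805228 0.15650236] bar [0.587365  0.1509574]
yaw -0.18553436497340647
origin run [0.58920223 0.158318  ] mouth [0.58860958 0.15639907] bar [0.587365  0.1509574]
```

```bash
cat >> h.py <<'E'
YAW=-.185;X=np.array([np.cos(YAW),np.sin(YAW)]);Y=np.array([-X[1],X[0]]);O=np.array([.5888,.157])
def W(sx,sy,z): return np.r_[O+sx*X+sy*Y,z]
def S(p): d=np.asarray(p)[:2]-O;return np.array([d@X,d@Y]).round(4)
def goS(sx,sy,z,**k): go(W(sx,sy,z),Y,**k)
E
python3 - <<'E'
from h import *
import pickle
c=pickle.load(open("w1.pkl","rb"))
for n,u,v,z in(("green out",408,450,.0415),("blue out",455,462,.0415),("green in",410,283,.0415),("blue in",460,300,.0415),("kfootL",288,243,.030),("kfootR",360,241,.030),("postTL",271,135,.075),("postTR",353,135,.075),("postBL",273,170,.075),("postBR",355,170,.075),("jar lid",577,380,.075),("track in",254,246,.024),("cheekL",365,95,.06)):
    print(n,S(onplane(c,u*.64,v*.64,z)))
print(S(robot.state()["position"]))
goS(0,-.36,.16);goS(0,-.36,.044)
E
```

```text
green out [-0.0245 -0.3139]
blue out [ 0.0208 -0.3271]
green in [-0.024  -0.1499]
blue in [ 0.0195 -0.1651]
kfootL [-0.129  -0.1172]
kfootR [-0.0669 -0.1155]
postTL [-0.127  -0.0306]
postTR [-0.0674 -0.0307]
postBL [-0.1272 -0.0552]
postBR [-0.0665 -0.0552]
jar lid [ 0.1158 -0.2253]
track in [-0.1602 -0.1209]
cheekL [-0.059  -0.0023]
[-0.0373 -0.1272]
row [-0.5817, 0.0941, 0.3733] [0.0, 0.0001, -0.0002] mm [-232.7   37.6  149.3] t 2.2
row [-0.5816, 0.0941, 0.6633] [0.0, 0.0001, -0.0002] mm [-232.6   37.6  265.3] t 2.2
```

Call:
{"method": "step_arm", "body": {
  "plan": [
    [-0.15,0.02,0.0,0,0,0],
    [-0.3,0.05,0.1,0,0,0],
    [-0.42,0.094,0.2,0,0,0],
    [-0.54,0.094,0.3,0,0,0],
    [-0.582,0.094,0.42,0,0,0],
    [-0.582,0.094,0.54,0,0,0],
    [-0.582,0.094,0.65,0,0,0],
    [-0.582,0.094,0.663,0,0,0],
    [-0.582,0.094,0.663,0,0,0]
  ],
  "claw": -0.326,
  "force": 20
}}

```text
t: 3.1
position: [0.52, -0.1968, 0.0397]
eef_rot: [-2.415, -1.998, 0.005]
force: [-0.1, 0.5, 0.6]
grip_width: 0.0331
gripper_force: 0.0
```

```bash
python3 - <<'E'
from h import *
s=robot.state();print(S(s["position"]),s["position"],s["force"],s["grip_width"])
goS(0,-.166,.044)
E
```

```text
[-0.0026 -0.3605] [ 0.51997611 -0.19683055  0.03967197] [-0.11309656  0.50473403  0.64518261] 0.03313853062046585
row [0.4862, 0.0046, -0.0099] [-0.0012, -0.0003, -0.0006] mm [194.5   1.8  -3.9] t 3.1
```

Call:
{"method": "step_arm", "body": {
  "plan": [
    [0.0,0.006,-0.01,0,0,0],
    [0.04,0.006,-0.01,0,0,0],
    [0.08,0.006,-0.01,0,0,0],
    [0.12,0.006,-0.01,0,0,0],
    [0.17,0.006,-0.01,0,0,0],
    [0.22,0.006,-0.01,0,0,0],
    [0.27,0.006,-0.01,0,0,0],
    [0.32,0.006,-0.01,0,0,0],
    [0.37,0.006,-0.01,0,0,0],
    [0.41,0.006,-0.01,0,0,0],
    [0.44,0.006,-0.01,0,0,0],
    [0.46,0.006,-0.01,0,0,0]
  ]
}}

```text
t: 4.3
position: [0.5594, -0.0138, 0.0482]
eef_rot: [2.416, 2.007, 0.0]
force: [-0.0, -1.7, 0.6]
grip_width: 0.0319
gripper_force: 0.6
```

Call:
{"method": "step_arm", "body": {
  "plan": [
    [0.005,0,0,0,0,0],
    [0.01,0,0,0,0,0],
    [0.015,0,0,0,0,0],
    [0.02,0,0,0,0,0]
  ]
}}

```text
t: 4.7
position: [0.5606, -0.008, 0.0478]
eef_rot: [2.418, 2.006, -0.001]
force: [-4.1, -20.0, 1.9]
grip_width: 0.0321
gripper_force: 10.5
```

```bash
python3 - <<'E'
from h import *
s=robot.state();print(S(s["position"]),s["position"],s["force"],s["grip_width"])
goS(0,-.166,.044)
E
```

```text
[ 0.0027 -0.1673] [ 0.56063995 -0.00797631  0.04778128] [ -4.09477637 -19.95868133   1.86270606] 0.032134577934618345
row [0.0034, -0.0067, 0.0095] [-0.0, 0.0001, -0.0001] mm [ 1.3 -2.7  3.8] t 4.7
```

Call:
{"method": "step_arm", "body": {
  "plan": [
    [-0.06,0,0,0,0,0],
    [-0.08,0,-0.06,0,0,0],
    [-0.08,0,-0.18,0,0,0],
    [-0.08,0,-0.3,0,0,0],
    [-0.08,0,-0.42,0,0,0],
    [-0.04,0,-0.5,0,0,0],
    [0.0,0,-0.5,0,0,0],
    [0.0,0,-0.5,0,0,0]
  ],
  "claw": -1
}}

```text
t: 5.5
position: [0.5607, -0.0061, 0.2479]
eef_rot: [2.416, 2.007, 0.001]
force: [-0.2, -0.2, -0.6]
grip_width: 0.0004
gripper_force: 0.0
```

```bash
python3 - <<'E'
from h import *
c=cam("wrist");save(c,"w2")
cv2.imwrite("pics/w2b.png",cv2.resize(cv2.imread("pics/w2.png")[80:330,160:400],(800,600)))
hsv=cv2.cvtColor(c["color"],cv2.COLOR_RGB2HSV)
s=robot.state();print(S(s["position"]),s["position"][2],s["grip_width"])
for sx in(-.022,.022):print("expected outer end top px",proj(c,W(sx,-.156,.0595)),"mouth",proj(c,W(sx,-.125,.066)))
goS(0,-.05,.136)
E
```

```text
[ 0.0021 -0.1662] 0.24692800964699224 0.00041590318532297124
expected outer end top px [229.6320092  169.95625772] mouth [228.6167778  141.83599302]
expected outer end top px [270.36922055 169.96743714] mouth [271.21317465 141.84779841]
row [0.2905, -0.0047, 0.2773] [-0.0002, 0.0, 0.0001] mm [116.2  -1.9 110.9] t 5.55
```

View pics/w2b.png

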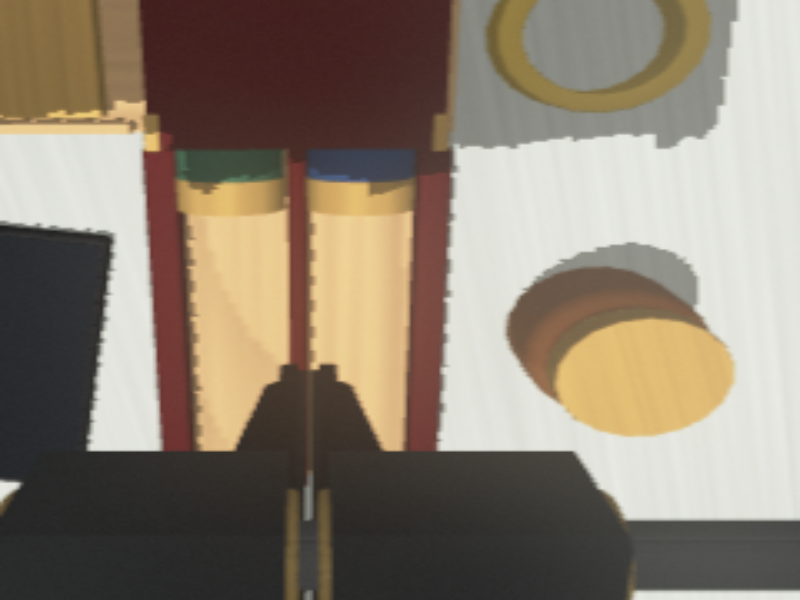

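Both tube ends sit at crop row ≈212 (full image row 168, expected 170), so both are fully home. Now the lever.

Call:
{"method": "step_arm", "body": {
  "plan": [
    [0.1,0,0.05,0,0,0],
    [0.2,-0.004,0.13,0,0,0],
    [0.28,-0.004,0.2,0,0,0],
    [0.29,-0.004,0.277,0,0,0],
    [0.29,-0.004,0.277,0,0,0]
  ]
}}

```text
t: 6.05
position: [0.5781, 0.1073, 0.1319]
eef_rot: [-2.412, -2.005, 0.012]
force: [-0.7, -0.3, 0.2]
grip_width: 0.0003
gripper_force: 0.0
```

Call:
{"method": "step_arm", "body": {
  "plan": [
    [0.04,0,0,0,0,0],
    [0.07,0,0,0,0,0],
    [0.09,0,0,0,0,0],
    [0.115,0,0,0,0,0],
    [0.135,0,0.005,0,0,0],
    [0.155,0,0.01,0,0,0],
    [0.175,0,0.013,0,0,0],
    [0.195,0,0.016,0,0,0],
    [0.211,0,0.02,0,0,0],
    [0.23,0,0.035,0,0,0],
    [0.25,0,0.05,0,0,0],
    [0.265,0,0.065,0,0,0]
  ]
}}

```text
t: 7.25
position: [0.6001, 0.211, 0.1121]
eef_rot: [2.417, 2.006, -0.001]
force: [-2.4, -6.3, 4.3]
grip_width: 0.0007
gripper_force: 2.9
```

```bash
python3 - <<'E'
from h import *
s=robot.state();print(S(s["position"]),s["position"][2],s["force"])
c=cam("wrist");save(c,"w3");c2=cam("scene");save(c2,"s3")
a=cv2.resize(cv2.imread("pics/w3.png"),(400,300));b=cv2.resize(cv2.imread("pics/s3.png")[100:230,200:375],(400,300))
cv2.imwrite("pics/c3.png",np.hstack([a,b]))
E
```

```text
[0.0012 0.0552] 0.11213385807921517 [-2.43590117 -6.27158749  4.26106661]
```

View pics/c3.png

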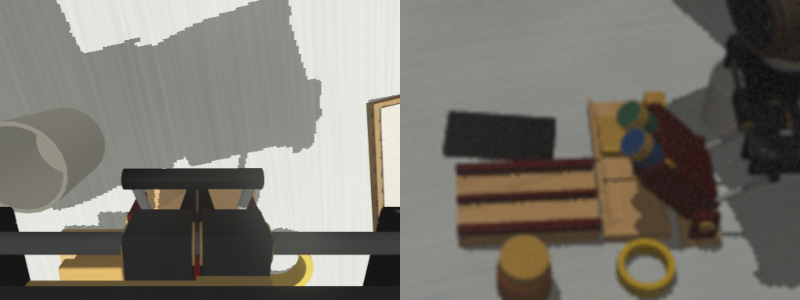

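At right the scene view shows the holder about 50° up with both tubes in it, and the wrist view shows the bar just ahead of the fingers. Next, over the bar and push down.

Call:
{"method": "step_arm", "body": {
  "plan": [
    [-0.03,0,0,0,0,0],
    [-0.03,0,-0.08,0,0,0],
    [-0.02,0,-0.12,0,0,0],
    [0.065,0,-0.12,0,0,0],
    [0.065,0,-0.12,0,0,0],
    [0.075,0,-0.06,0,0,0],
    [0.082,0,-0.02,0,0,0],
    [0.085,0,0.01,0,0,0],
    [0.095,0,0.03,0,0,0],
    [0.105,0,0.05,0,0,0],
    [0.11,0,0.07,0,0,0],
    [0.113,0,0.09,0,0,0]
  ]
}}

```text
t: 8.55
position: [0.6094, 0.2557, 0.0759]
eef_rot: [2.417, 2.005, 0.005]
force: [1.1, 3.6, 5.0]
grip_width: 0.0008
gripper_force: 2.9
```

```bash
python3 - <<'E'
from h import *
s=robot.state();print(S(s["position"]),s["position"][2],s["force"]);goS(0,.1,.069)
E
```

```text
[0.0021 0.1008] 0.07590200997441734 [1.09343546 3.57973913 5.04065088]
row [-0.0021, -0.0052, 0.0172] [0.0004, -0.0004, -0.0001] mm [-0.8 -2.1  6.9] t 8.55
```

Call:
{"method": "step_arm", "body": {
  "plan": [
    [0,0,0.01,0,0,0],
    [0,0,0.02,0,0,0],
    [0,0,0.027,0,0,0],
    [0,0,0.032,0,0,0],
    [0,0,0.032,0,0,0]
  ]
}}

```text
t: 9.05
position: [0.6092, 0.2555, 0.0681]
eef_rot: [2.416, 2.005, 0.007]
force: [-14.2, -1.8, 50.5]
grip_width: 0.0002
gripper_force: 25.5
```

```bash
python3 - <<'E'
from h import *
s=robot.state();print(S(s["position"]),s["position"][2],s["force"])
E
```

```text
[0.0019 0.1006] 0.0680594353081606 [-14.21717224  -1.82744088  50.48121393]
```

Call:
{"method": "step_arm", "body": {
  "plan": [
    [0,0,-0.1,0,0,0],
    [0,0,-0.22,0,0,0],
    [0,0,-0.34,0,0,0],
    [0,0,-0.46,0,0,0],
    [0,0,-0.58,0,0,0],
    [-0.06,0,-0.65,0,0,0],
    [-0.18,-0.05,-0.65,0,0,0],
    [-0.3,-0.1,-0.65,0,0,0],
    [-0.42,-0.17,-0.65,0,0,0],
    [-0.53,-0.22,-0.65,0,0,0],
    [-0.58,-0.25,-0.65,0,0,0],
    [-0.58,-0.25,-0.65,0,0,0]
  ]
}}

```text
t: 10.25
position: [0.4648, 0.0435, 0.3225]
eef_rot: [2.42, 2.003, -0.002]
force: [0.4, 0.1, 0.0]
grip_width: 0.0004
gripper_force: 0.0
```

```bash
python3 - <<'E'
from h import *
import pickle
s=robot.state();print(S(s["position"]),s["position"][2],s["force"])
c=cam("wrist");save(c,"w4");pickle.dump(c,open("w4.pkl","wb"))
cv2.imwrite("pics/w4b.png",cv2.resize(cv2.imread("pics/w4.png")[0:300,112:512],(800,600),interpolation=cv2.INTER_CUBIC))
for n,p in(("recess c",W(0,-.08,.01)),("corner",W(.0315,-.1175,.016)),("corner",W(-.0315,-.1175,.016)),("corner",W(-.0315,-.0425,.016)),("corner",W(.0315,-.0425,.016)),("tubeL",W(-.022,0,.198)),("tubeR",W(.022,0,.198)),("track",W(-.16,-.08,.016))):print(n,((proj(c,p)-[112,0])*2).round(1))
E
```

```text
[-0.101  -0.1344] 0.3224788691713145 [0.3689221  0.12850156 0.00139191]
recess c [424.8 238.7]
corner [467.7 293.4]
corner [378.9 293.7]
corner [383.4 182.4]
corner [476.8 182.1]
tubeL [482.8  58.7]
tubeR [596.1  58.2]
track [195.6 240.1]
```

View pics/w4b.png

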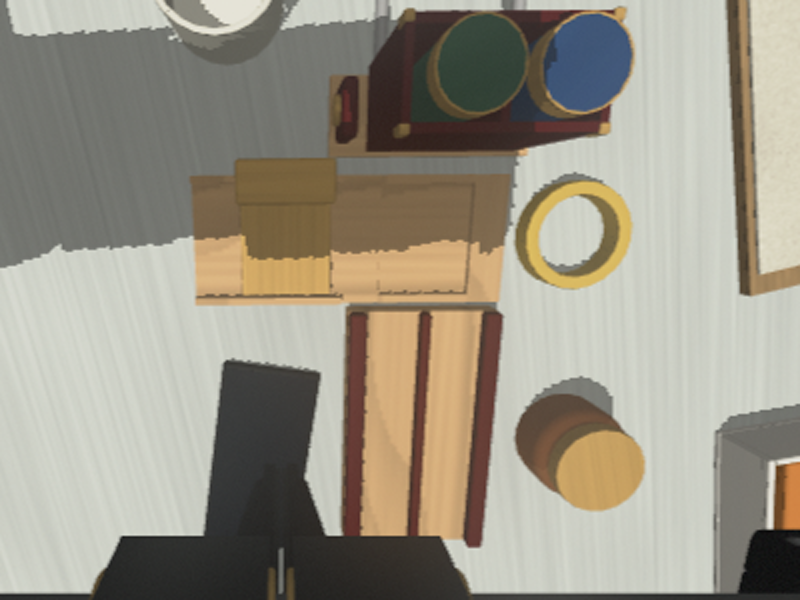

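The view shows the holder upright with both tube tops at (480,63) and (585,63), and the recess uncovered with corners at (466,292) and (378,293) — predictions agree to about 1 px. The keeper's foot is at x 243–331 and its nose top at (236–336, 159–204).

```bash
python3 - <<'E'
from h import *
import pickle
c=pickle.load(open("w4.pkl","rb"))
f=lambda u,v,z:S(onplane(c,u/2+112,v/2,z))
for n,u,v,z in(("NTL",236,159,.075),("NTR",336,159,.075),("NBR",336,204,.075),("NBL",237,204,.075),("footL front",243,293,.030),("footR front",331,293,.03),("footL back",245,207,.030),("footR back",332,207,.03)):print(n,f(u,v,z))
# refine nose edges: color gradient along rows/cols
hsv=cv2.cvtColor(c["color"],cv2.COLOR_RGB2HSV)
print(hsv[140,225:284].tolist()[::1][:14],"\n",hsv[140,268:284].tolist());print(hsv[92,225:236].tolist(),hsv[92,274:284].tolist())
goS(-.097,-.072,.20)
E
```

```text
NTL [-0.1269 -0.0302]
NTR [-0.0686 -0.0304]
NBR [-0.068  -0.0556]
NBL [-0.1269 -0.0554]
footL front [-0.1271 -0.1147]
footR front [-0.0665 -0.1149]
footL back [-0.1246 -0.0579]
footR back [-0.067  -0.0581]
[[17, 104, 221], [17, 104, 220], [17, 104, 220], [18, 103, 220], [17, 104, 220], [17, 104, 220], [17, 104, 219], [17, 107, 214], [18, 121, 213], [19, 130, 217], [18, 131, 213], [18, 132, 211], [19, 131, 213], [19, 132, 211]] 
 [[18, 131, 203], [18, 132, 207], [19, 132, 212], [19, 133, 213], [19, 132, 210], [19, 132, 210], [19, 132, 212], [19, 131, 214], [18, 129, 184], [17, 108, 175], [17, 105, 216], [17, 105, 216], [17, 104, 216], [17, 105, 216], [17, 106, 216], [17, 106, 216]]
[[17, 101, 116], [17, 101, 116], [17, 99, 116], [17, 99, 116], [17, 109, 115], [18, 125, 116], [19, 126, 121], [19, 125, 122], [19, 125, 122], [19, 123, 122], [19, 125, 122]] [[19, 125, 122], [19, 124, 121], [19, 125, 122], [19, 125, 122], [19, 125, 120], [18, 123, 112], [18, 108, 109], [17, 102, 115], [17, 104, 113], [16, 103, 114]]
row [0.1528, 0.0064, 0.3063] [0.0, 0.0, -0.0005] mm [ 61.1   2.6 122.5] t 10.3
```

```bash
python3 - <<'E'
from h import *
t=np.r_[X,0]*np.radians(25)
goS(-.097,-.064,.15,tilt=t);goS(-.097,-.064,.0408,tilt=t);print(robot.state()["qpos"])
E
```

```text
row [0.1729, 0.0064, 0.4313] [0.0001, 0.0695, -0.0005] mm [ 69.1   2.5 172.5] t 10.3
row [0.1729, 0.0063, 0.7043] [0.0001, 0.0695, -0.0005] mm [ 69.2   2.5 281.7] t 10.3
[-4.57863802e-02  1.69692842e-01  1.78707815e+00 -3.00757898e-04
  1.18460571e+00  1.42449170e-01]
```

Call:
{"method": "step_arm", "body": {
  "plan": [
    [0,0,0.05,0,0.02,0],
    [0.05,0.003,0.15,0,0.045,0],
    [0.11,0.006,0.25,0,0.0695,0],
    [0.173,0.006,0.35,0,0.0695,0],
    [0.173,0.006,0.43,0,0.0695,-0.0005],
    [0.173,0.006,0.43,0,0.0695,-0.0005],
    [0.173,0.006,0.43,0,0.0695,-0.0005]
  ],
  "claw": 0.68
}}

```text
t: 11.0
position: [0.4828, 0.1138, 0.1504]
eef_rot: [-2.169, -1.806, -0.481]
force: [-0.5, 0.5, 0.2]
grip_width: 0.0513
gripper_force: 0.0
```

```bash
python3 - <<'E'
from h import *
t=np.r_[X,0]*np.radians(25)
s=robot.state();print(S(s["position"]),s["position"][2],s["grip_width"],s["force"]);goS(-.097,-.064,.0408,tilt=t)
E
```

```text
[-0.0962 -0.0619] 0.15041548787835393 0.05133315240307268 [-0.47051381  0.51379071  0.23638849]
row [-0.1206, -0.0018, 0.2461] [-0.0003, -0.0001, 0.0004] mm [-48.3  -0.7  98.4] t 11.0
```

Call:
{"method": "step_arm", "body": {
  "plan": [
    [0,0,0,0,0,0],
    [0,0,0,0,0,0],
    [0,0,0,0,0,0],
    [-0.02,0,0.04,0,0,0],
    [-0.06,-0.001,0.12,0,0,0],
    [-0.1,-0.002,0.2,0,0,0],
    [-0.115,-0.002,0.235,0,0,0],
    [-0.12,-0.002,0.245,0,0,0],
    [-0.12,-0.002,0.245,0,0,0],
    [-0.12,-0.002,0.245,0,0,0]
  ]
}}

```text
t: 12.0
position: [0.4819, 0.1117, 0.0421]
eef_rot: [-2.17, -1.807, -0.484]
force: [0.9, 0.6, -0.1]
grip_width: 0.0797
gripper_force: 0.0
```

```bash
python3 - <<'E'
from h import *
t=np.r_[X,0]*np.radians(25)
s=robot.state();print(S(s["position"]),s["position"][2],s["grip_width"],s["force"]);goS(-.097,-.064,.0408,tilt=t)
E
```

```text
[-0.0968 -0.0642] 0.04212620013800506 0.07967210095455174 [ 0.8753373   0.60940782 -0.0586404 ]
row [-0.0009, -0.0006, 0.0032] [0.0002, -0.0001, 0.0005] mm [-0.4 -0.2  1.3] t 12.0
```

Call:
{"method": "step_arm", "body": {
  "plan": [
    [0,0,0,0,0,0],
    [0,0,0,0,0,0],
    [0,0,0,0,0,0],
    [0,0,0,0,0,0],
    [0,0,0,0,0,0],
    [0,0,0,0,0,0]
  ],
  "claw": -1,
  "force": 45
}}

```text
t: 12.6
position: [0.4815, 0.1117, 0.0415]
eef_rot: [-2.17, -1.807, -0.483]
force: [-1.5, -1.9, 6.0]
grip_width: 0.0595
gripper_force: 45.0
```

```bash
python3 - <<'E'
from h import *
t=np.r_[X,0]*np.radians(25)
s=robot.state();print(S(s["position"]),s["position"][2],s["grip_width"],s["gripper_force"],s["force"]);p=S(s["position"]);goS(p[0],p[1],s["position"][2]+.025,tilt=t)
E
```

```text
[-0.0971 -0.0642] 0.04154584945110031 0.05948946141591731 44.997951686382294 [-1.54228517 -1.93685282  5.99824634]
row [0.0265, 0.0001, -0.0566] [0.0, -0.0001, 0.0005] mm [ 10.6   0.  -22.6] t 12.6
```

Call:
{"method": "step_arm", "body": {
  "plan": [
    [0.009,0,-0.02,0,0,0],
    [0.018,0,-0.04,0,0,0],
    [0.0265,0,-0.0566,0,0,0],
    [0.0265,0,-0.0566,0,0,0],
    [0.0265,0,-0.0566,0,0,0]
  ]
}}

```text
t: 13.1
position: [0.4814, 0.1117, 0.0661]
eef_rot: [-2.17, -1.807, -0.482]
force: [0.4, 0.2, -1.9]
grip_width: 0.0591
gripper_force: 45.0
```

```bash
python3 - <<'E'
from h import *
import pickle
t=np.r_[X,0]*np.radians(25)
s=robot.state();print(S(s["position"]),s["position"][2],s["grip_width"],s["gripper_force"],s["force"])
c=cam("wrist");save(c,"w5");pickle.dump(c,open("w5.pkl","wb"));c2=cam("scene");save(c2,"s5");pickle.dump(c2,open("s5.pkl","wb"))
a=cv2.resize(cv2.imread("pics/w5.png")[:,96:416],(480,576))
u,v=proj(c2,W(-.097,-.08,.05)).astype(int);b=cv2.resize(cv2.imread("pics/s5.png")[v-40:v+40,u-22:u+23],(320,569));b=cv2.copyMakeBorder(b,0,7,0,0,cv2.BORDER_CONSTANT)
print(u,v);cv2.imwrite("pics/c5.png",np.hstack([a,b]))
E
```

```text
[-0.0973 -0.0643] 0.06605776618208774 0.059085584153348567 44.99820560216904 [ 0.39605045  0.20709091 -1.91808106]
298 152
```

View pics/c5.png

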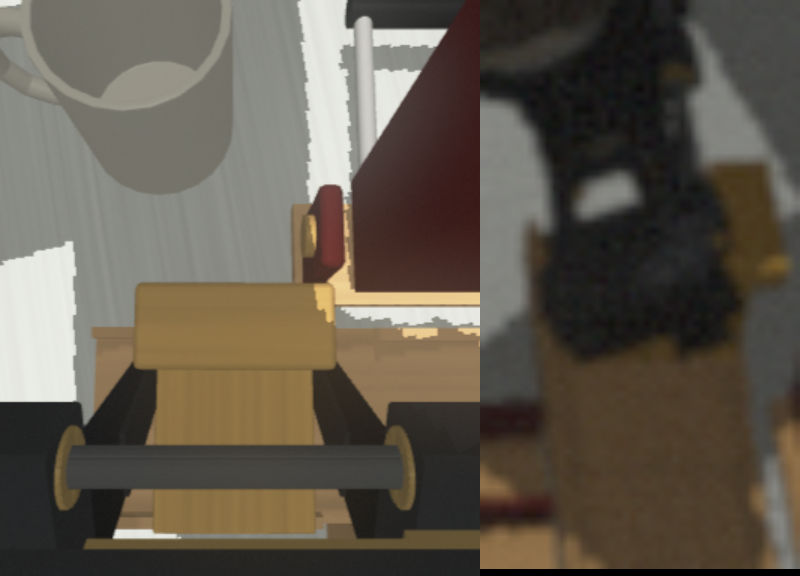

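The keeper hangs level in the grip (nose top at (135–335, 285–368), foot front edge at row 533). I'll check that against the expected projection.

```bash
python3 - <<'E'
from h import *
import pickle
c=pickle.load(open("w5.pkl","rb"))
for y0 in(-.0785,-.0805):
  for tilt in(0,.04):
    o=[]
    for sx in(-.03,.03):
      for y,z in((.05,.059),(.05,.045),(.024,.059),(-.036,.014)):
        y1=y-.015;z1=z-.025   # tilt about grip point
        o.append(((proj(c,W(-.0973+sx,y0+.015+y1*np.cos(tilt)-z1*np.sin(tilt),.0406+.025+z1*np.cos(tilt)+y1*np.sin(tilt)))-[96,0])*1.5).round(0).tolist())
    print(y0,tilt,o)
t=np.r_[X,0]*np.radians(25);goS(-.05,-.0645,.066,tilt=t);goS(0,-.0645,.066,tilt=t)
E
```

```text
-0.0785 0 [[134.0, 278.0], [143.0, 285.0], [132.0, 366.0], [152.0, 531.0], [335.0, 278.0], [326.0, 286.0], [337.0, 366.0], [316.0, 531.0]]
-0.0785 0.04 [[133.0, 282.0], [142.0, 287.0], [131.0, 370.0], [153.0, 528.0], [336.0, 282.0], [327.0, 288.0], [338.0, 371.0], [315.0, 528.0]]
-0.0805 0 [[134.0, 284.0], [143.0, 291.0], [132.0, 373.0], [152.0, 537.0], [335.0, 285.0], [327.0, 292.0], [338.0, 373.0], [316.0, 537.0]]
-0.0805 0.04 [[133.0, 288.0], [142.0, 293.0], [131.0, 377.0], [153.0, 533.0], [336.0, 289.0], [327.0, 294.0], [338.0, 378.0], [315.0, 534.0]]
row [-0.0006, 0.1185, -0.0009] [-0.0001, -0.0, 0.0004] mm [-0.2 47.4 -0.3] t 13.2
row [-0.0009, 0.2435, -0.001] [-0.0001, -0.0, 0.0004] mm [-0.4 97.4 -0.4] t 13.2
```

Call:
{"method": "step_arm", "body": {
  "plan": [
    [-0.001,0.05,0,0,0,0],
    [-0.002,0.12,0,0,0,0],
    [-0.002,0.19,0,0,0,0],
    [-0.002,0.23,0,0,0,0],
    [-0.002,0.2435,-0.001,0,0,0.0004],
    [-0.002,0.2435,-0.001,0,0,0.0004],
    [-0.012,0.2435,0.02,0,0,0.0004],
    [-0.022,0.2435,0.041,0,0,0.0004],
    [-0.025,0.2435,0.048,0,0,0.0004],
    [-0.025,0.2435,0.048,0,0,0.0004]
  ]
}}

```text
t: 14.2
position: [0.5764, 0.0933, 0.0437]
eef_rot: [-2.171, -1.803, -0.48]
force: [0.4, 0.4, -1.9]
grip_width: 0.0592
gripper_force: 45.0
```

```bash
python3 - <<'E'
from h import *
import pickle
t=np.r_[X,0]*np.radians(25)
s=robot.state();print(S(s["position"]),s["position"][2],s["grip_width"],s["gripper_force"],s["force"])
goS(0,-.0651,.0365,tilt=t)
c=cam("wrist");save(c,"w6");pickle.dump(c,open("w6.pkl","wb"))
cv2.imwrite("pics/c6.png",cv2.resize(cv2.imread("pics/w6.png")[130:384,100:420],(756,600)))
for n,p in(("rc",W(.0315,-.1175,.016)),("rc",W(-.0315,-.1175,.016)),("rc",W(-.0315,-.0425,.016)),("rc",W(.0315,-.0425,.016)),("nose",W(-.03,-.03,.077)),("nose",W(.03,-.03,.077)),("foot",W(-.03,-.116,.032)),("foot",W(.03,-.116,.032))):print(n,((proj(c,p)-[100,130])*2.3625).round(1))
E
```

```text
[-0.0005 -0.0649] 0.04369512680468574 0.05923517177421379 44.99808669090271 [ 0.39312946  0.41636505 -1.87286102]
row [-0.008, 0.0013, 0.0161] [-0.0003, -0.0, -0.0001] mm [-3.2  0.5  6.4] t 14.2
rc [486.7 517.6]
rc [237.7 517.3]
rc [243.8 220.7]
rc [480.4 220.7]
nose [204.4 135.5]
nose [520.3 135.4]
foot [233.3 532.7]
foot [491.2 533. ]
```

View pics/c6.png

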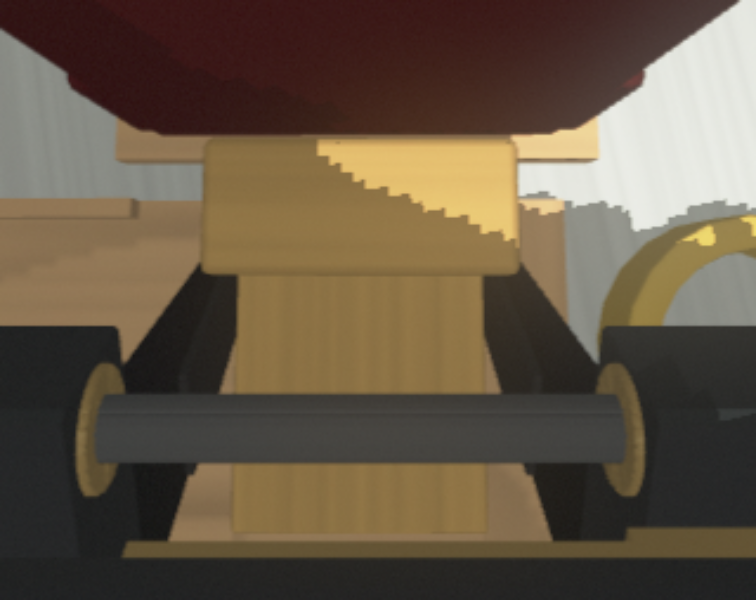

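The keeper sits square over the recess: foot front edge at x 233–487, row 533, against a predicted 233–491, row 533. Lowering.

Call:
{"method": "step_arm", "body": {
  "plan": [
    [0,0.0015,0,0,0,0],
    [-0.003,0.0015,0.006,0,0,0],
    [-0.006,0.0015,0.012,0,0,0],
    [-0.008,0.0015,0.016,0,0,0],
    [-0.009,0.0015,0.0175,0,0,0],
    [-0.009,0.0015,0.0175,0,0,0]
  ]
}}

```text
t: 14.85
position: [0.5778, 0.0932, 0.0394]
eef_rot: [-2.17, -1.804, -0.486]
force: [-9.6, -1.3, 28.9]
grip_width: 0.0592
gripper_force: 45.3
```

```bash
python3 - <<'E'
from h import *
s=robot.state();print(S(s["position"]),s["position"][2],s["grip_width"],s["gripper_force"],s["force"],s["torque"])
E
```

```text
[ 0.0009 -0.0647] 0.039388393334975416 0.05920992137276878 45.29034286737442 [-9.64170864 -1.2946664  28.88629634] [1.44267391 0.49451869 0.60338596]
```

Call:
{"method": "step_arm", "body": {
  "plan": [
    [0.002,-0.001,-0.005,0,0,0],
    [0.002,-0.003,-0.005,0,0,0],
    [0.001,-0.003,-0.002,0,0,0],
    [0,-0.003,0,0,0,0],
    [0,-0.003,0,0,0,0]
  ]
}}

```text
t: 15.35
position: [0.5774, 0.0931, 0.0391]
eef_rot: [-2.171, -1.804, -0.487]
force: [-7.2, -2.7, 28.5]
grip_width: 0.0593
gripper_force: 45.3
```

```bash
python3 - <<'E'
from h import *
s=robot.state();print(S(s["position"]),s["position"][2],s["grip_width"],s["gripper_force"],s["force"],s["torque"])
E
```

```text
[ 0.0005 -0.065 ] 0.039063354522199896 0.059343227722298254 45.326679199934006 [-7.24350968 -2.70186808 28.54701594] [ 1.15892593 -0.17981452  0.30804202]
```

Call:
{"method": "step_arm", "body": {
  "plan": [
    [0.003,0,-0.008,0,0,0],
    [0.003,-0.002,-0.008,0,0,0],
    [0.003,-0.004,-0.008,0,0,0],
    [0.003,-0.004,-0.008,0,0,0]
  ]
}}

```text
t: 15.75
position: [0.5743, 0.093, 0.0395]
eef_rot: [-2.171, -1.803, -0.48]
force: [0.1, -0.2, -2.2]
grip_width: 0.0592
gripper_force: 44.9
```

```bash
python3 - <<'E'
from h import *
s=robot.state();print(S(s["position"]),s["position"][2],s["grip_width"],s["gripper_force"],s["force"],s["torque"])
t=np.r_[X,0]*np.radians(25);goS(-.0007,-.065,.0365,tilt=t)
E
```

```text
[-0.0024 -0.0655] 0.03951348826063547 0.05919581364052368 44.93171989917755 [ 0.12654598 -0.16370944 -2.18686917] [-0.4208263  -0.06825397 -0.05237258]
row [-0.002, 0.0044, 0.0074] [-0.0002, -0.0, -0.0] mm [-0.8  1.7  2.9] t 15.75
```

Call:
{"method": "step_arm", "body": {
  "plan": [
    [0,0.002,0,0,0,0],
    [-0.002,0.002,0.004,0,0,0],
    [-0.004,0.002,0.008,0,0,0],
    [-0.004,0.002,0.009,0,0,0],
    [-0.004,0.002,0.009,0,0,0]
  ]
}}

```text
t: 16.25
position: [0.5755, 0.0929, 0.036]
eef_rot: [-2.172, -1.803, -0.481]
force: [0.2, 1.8, -1.8]
grip_width: 0.0593
gripper_force: 44.9
```

```bash
python3 - <<'E'
from h import *
s=robot.state();print(S(s["position"]),s["position"][2],s["grip_width"],s["gripper_force"],s["force"],s["torque"])
t=np.r_[X,0]*np.radians(25);goS(-.0007,-.065,.0365,tilt=t)
E
```

```text
[-0.0013 -0.0654] 0.035962419806363215 0.05929640757872919 44.93167519569397 [ 0.24527066  1.78208333 -1.80864073] [-0.43987542 -0.03357666 -0.02422979]
row [0.0016, 0.0016, -0.0008] [-0.0001, -0.0, 0.0] mm [ 0.6  0.6 -0.3] t 16.25
```

Call:
{"method": "step_arm", "body": {
  "plan": [
    [-0.0005,0,0.0012,0,0,0],
    [-0.0007,0,0.0018,0,0,0],
    [-0.0007,0,0.0018,0,0,0]
  ]
}}

```text
t: 16.55
position: [0.5756, 0.0929, 0.0355]
eef_rot: [-2.172, -1.804, -0.482]
force: [-0.5, -1.0, -0.4]
grip_width: 0.0593
gripper_force: 44.9
```

Call:
{"method": "step_arm", "body": {
  "plan": [
    [0,0,0,0,0,0],
    [0,0,0,0,0,0],
    [0,0,0,0,0,0],
    [0,0,0,0,0,0],
    [0,0,0,0,0,0]
  ],
  "claw": 0.55
}}

```text
t: 17.05
position: [0.5756, 0.093, 0.0354]
eef_rot: [-2.172, -1.803, -0.481]
force: [0.7, 0.3, 0.3]
grip_width: 0.0737
gripper_force: 0.0
```

Call:
{"method": "step_arm", "body": {
  "plan": [
    [0,0,-0.03,0,0,0],
    [0,0,-0.1,0,0,0],
    [0,0,-0.2,0,0,0],
    [-0.05,0,-0.3,0,0,0],
    [-0.12,-0.05,-0.42,0,-0.02,0],
    [-0.2,-0.1,-0.5,0,-0.04,0],
    [-0.2,-0.1,-0.5,0,-0.0695,0],
    [-0.2,-0.1,-0.5,0,-0.0695,0],
    [-0.2,-0.1,-0.5,0,-0.0695,0]
  ]
}}

```text
t: 17.95
position: [0.5073, -0.0539, 0.184]
eef_rot: [2.415, 2.007, -0.0]
force: [0.2, -0.3, 0.7]
grip_width: 0.0736
gripper_force: 0.0
```

```bash
python3 - <<'E'
from h import *
s=robot.state();print(S(s["position"]),s["position"][2],s["force"])
c=cam("wrist");save(c,"w7")
q=[proj(c,W(x,-.08+y,.01+z)) for x in(-.03,.03) for y,z in((.05,.059),(.024,.059),(-.036,.014))]
u0,v0=(np.min(q,0)-60).astype(int).clip(0);im=cv2.imread("pics/w7.png")[v0:v0+240,u0:u0+320];print(im.shape)
cv2.imwrite("pics/c7.png",cv2.resize(im,None,fx=2.5,fy=2.5))
print([((a-[u0,v0])*2.5).round(0).tolist() for a in q])
print("tubes",[((proj(c,W(x,0,.198))-[u0,v0])*2.5).round(0) for x in(-.022,.022)])
E
```

```text
[-0.0413 -0.2223] 0.183972621857379 [ 0.23094926 -0.31577464  0.72523896]
(240, 308, 3)
[[162.0, -162.0], [160.0, -55.0], [152.0, 179.0], [376.0, -162.0], [368.0, -55.0], [317.0, 180.0]]
tubes [array([ 288., -994.]), array([ 664., -994.])]
```

View pics/c7.png

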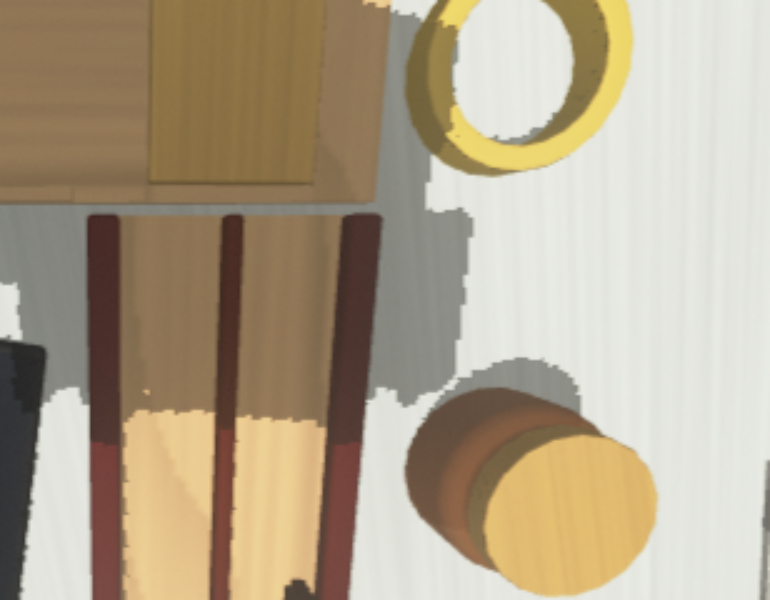

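The foot's front corners are at (150,182) and (314,182), predicted (152,179) and (317,180): the keeper is in the recess within about 1 mm. One last overall look from higher up.

Call:
{"method": "step_arm", "body": {
  "plan": [
    [0,0,-0.1,0,0,0],
    [0,0,-0.22,0,0,0],
    [0,0.03,-0.34,0,0,0],
    [0.06,0.06,-0.38,0,0,0],
    [0.15,0.08,-0.38,0,0,0],
    [0.2,0.1,-0.38,0,0,0],
    [0.2,0.1,-0.38,0,0,0],
    [0.2,0.1,-0.38,0,0,0]
  ]
}}

```text
t: 18.8
position: [0.5613, 0.0169, 0.3343]
eef_rot: [-2.415, -2.007, 0.001]
force: [-0.3, -0.4, 0.2]
grip_width: 0.0735
gripper_force: 0.0
```

```bash
python3 - <<'E'
from h import *
s=robot.state();print(S(s["position"]),s["position"][2],s["force"])
c=cam("wrist");save(c,"w8")
cv2.imwrite("pics/c8.png",cv2.resize(cv2.imread("pics/w8.png")[0:240,110:430],(800,600)))
f=lambda p:((proj(c,p)-[110,0])*2.5).round(0).tolist()
for m in(0,.006): print("keeper",m,[f(W(x,-.08+y,.01+z+m)) for x in(-.03,.03) for y,z in((.05,.059),(.024,.059),(-.036,.014))])
print("tubes",[f(W(x,y,.198)) for x in(-.022,.022) for y in(-.018,.018)],"holder mouth",[f(W(x,-.024,.167)) for x in(-.046,.046)])
E
```

```text
[-0.0013 -0.1428] 0.3343177769286948 [-0.32909538 -0.36445002  0.15023943]
keeper 0 [[298.0, 182.0], [299.0, 239.0], [306.0, 350.0], [422.0, 183.0], [420.0, 239.0], [412.0, 350.0]]
keeper 0.006 [[297.0, 182.0], [298.0, 239.0], [306.0, 351.0], [423.0, 182.0], [421.0, 239.0], [413.0, 351.0]]
tubes [[294.0, 115.0], [292.0, -10.0], [428.0, 115.0], [431.0, -10.0]] holder mouth [[236.0, 145.0], [486.0, 146.0]]
```

View pics/c8.png

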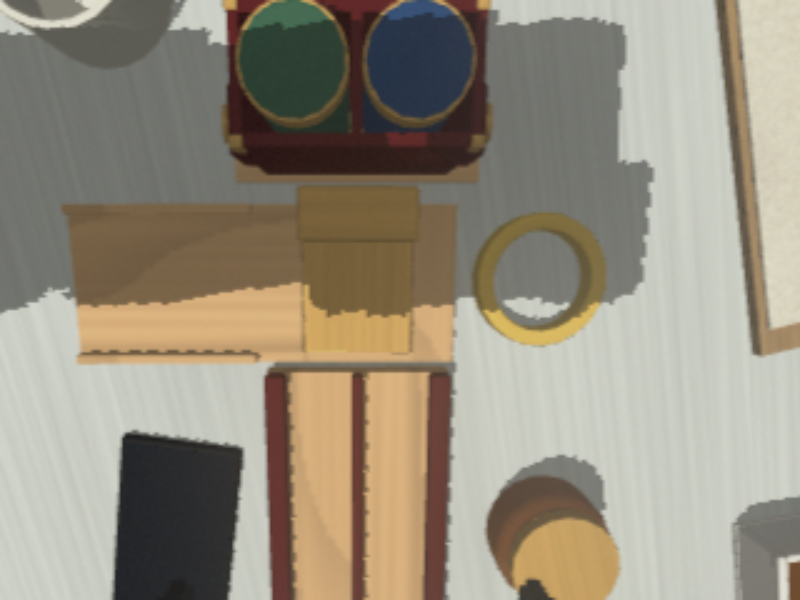

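The view shows the holder upright with both tubes seated (tops at (293,62) and (419,62)). The keeper is square in the recess (nose 299–419, foot front row 353, predicted 350), and the bystanders are undisturbed.

```bash
python3 -c "
from rig import robot
print(robot.hand_in())"
```

```text
the job is handed in; nothing more can be done
None
```

Handed in at about 19 s of the 64 s limit, with no verdict returned: in the last camera view both tubes are home in the upright holder, the keeper is square in the recess within about 1 mm, and the tape, phone, mug and jar look undisturbed (the bottle was out of that view).

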